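Load the white insert block into the spring clamp fixture

TASK

Load the block with the white cap from the rack into the spring clamp fixture, so that it stands cap up and square on the fixture's floor, against the fixed steel stop, clamped there by the red sprung carriage (which has to be pressed back to make room; pushing it with the block itself works well). In the rack the block can only be taken by its two ends, but in the fixture its ends must be free, so you will need to stand it on the table on the way and take it again by its sides. Do not knock the block over, and leave the other two blocks in their slots and everything else on the table where it is.

Things in the scene. Friction and masses are not known exactly. Their poses are not given: they have to be found in the camera images.
- white_block: Aluminium block with a white plastic cap, 66 long (own x) x 44 wide (own y) x 56 mm high, loose in a rack slot; origin at the middle of its underside, z up through the cap. About 0.3 kg. This is the one to load; either end may face the carriage. Its slot changes from run to run.
- blue_block: Aluminium block with a blue plastic cap, 66 long (own x) x 44 wide (own y) x 56 mm high, loose in a rack slot; origin at the middle of its underside, z up through the cap. Leave it in its slot.
- black_block: Aluminium block with a black plastic cap, 66 long (own x) x 44 wide (own y) x 56 mm high, loose in a rack slot; origin at the middle of its underside, z up through the cap. Leave it in its slot.
- rack: Fixed rack, 90 (own x) x 176 (own y) mm, blue base, four upright grey walls; origin at the middle of its underside. Three slots along x, centred at y = -56, 0, +56 mm, 50 mm wide between 6 mm walls, wall tops at 62 mm above the table, flush with the block tops. Ends (-x, +x) open but for lips 6 mm wide, 12 mm above the table.
- rack_floor (a point): Middle of the rack's middle slot, on the slot floor, 6 mm above the table. Between the rack and the fixture lies a strip of bare table at least 150 mm wide in world y, for world x between 0.48 and 0.65 m: room to stand the block.
- fixture: Fixed aluminium clamp fixture; origin on the table under the seat's middle, own +x is the way the carriage is pressed back. Base plate x = -62 to +128 mm, 120 mm wide, 20 mm thick; its top is the seat floor. Two grey side guides 10 mm wide, x = -33 to +13 mm, inner faces at y = +-26 mm, tops 12 mm above the seat floor. Spring block x = 93 to 115 mm, 50 mm above the seat floor.
- stop (a point): Middle of the top inner edge of the fixed steel stop, at x = -33 mm of the fixture, 20 mm above the seat floor. The stop is an upright bar 16 mm thick, 60 mm wide, facing the carriage.
- seat (a point): Middle of the seat on the seat floor, 20 mm above the table, axes as the fixture's. The origin of the white block comes to lie here, the block's length along x.
- carriage (a joint): Travel in m of the red sprung carriage along the fixture's +x: 0 at rest (its face 52 mm from the stop's face), 0.014 when it clamps the block, 0.024 at its end stop. The spring pushes it towards the stop with 4.2 N at rest, 9.1 N at 0.014 and 12.6 N at 0.024. It springs back as soon as nothing presses it.
- carriage_face (a point): On the upright pressing face of the red carriage, at mid width, 60 mm above the seat floor; moves with it. The face is 56 mm wide and reaches from 1.5 to 63.5 mm above the seat floor; the carriage is 16 mm thick.
- wrench: Steel wrench 160 mm long lying on the table beyond the rack, bystander; origin under its middle.
- screwdriver: Screwdriver 190 mm long lying on the table's far part, bystander; origin under its middle.
- oil_bottle: Yellow oil bottle, 56 mm across, 150 mm high, bystander; origin under its middle.
- mug: Blue mug, 80 mm across, 90 mm high, bystander; origin under its middle.
- screw_bin: Open orange bin of screws 80 x 130 x 50 mm, bystander; origin under its middle.
- spare_plate: White plastic plate 130 x 170 x 12 mm, bystander; origin under its middle.
Things that resemble listed ones, but are neither listed nor needed, are in the scene too. What is shaped like the white_block but orange is not meant.

How it is judged:
By the outcome, as a careful person would: the job done as asked, in the order asked, and still so for the second after the job is handed in, with the robot touching nothing.
It also fails if it takes over 58 s, if anything falls off the work surface, if the arm or the gripper's body presses on something with over 40 N, if the wrist force passes 120 N, or if a joint passes its speed limit or range.

ROBOT

A 6-joint arm with a two-finger parallel gripper is mounted at the origin on the work surface. World frame = base frame: x ahead of the robot, y to its left, z up, the work surface at z = 0. Lengths are in mm, angles in rad, forces in N, time in s.
With the tool pointing down it reaches from about 300 to 775 mm from the base axis. Payload 14.6 kg.
Tool frame: the origin (TCP) lies where the fingers leave the gripper's body, on its centre line; the fingertips stand ctrl.tip_extent ahead of it and the grasp point (between the pads) lies 78 mm ahead of it (ctrl.tip_extent is the distance from the TCP to the fingertips, in mm); z points along the fingers, y is the line along which they close (so a half turn about z gives the same grasp; the last joint's range is limited). The gripper opens to 94 mm and grips with 3 to 60 N. Pads are 16 mm wide; open, the fingers measure 119 mm over their backs; the gripper's body (75 mm by 177 mm) begins 78 mm behind the grasp point.
Start: joints at [1.159, 0.3, 1.521, -0, 1.321, -0.067], TCP at [185.902, 517.62, 302.646] pointing down, gripper open.
Joint ranges: [-3.03, 3.03], [-0.79, 2.21], [0.23, 2.52], [-1.04, 4.18], [0, 3.07], [-2.55, 2.55]. Speed limits (rad/s): [2.22, 2.22, 2.57, 3.14, 3.14, 3.14].

INTERFACE

Orientations are given as a rotation vector (axis times angle).
In Python, from cell import monitor, cams, ctrl, models gives the robot as it stands.
- The arm moves only by the tool apply_moves, never from a script. Its argument "commands" is a list of rows, each a list of 7 numbers: the shift along the tool's x, y, z in m, then the turn, a rotation vector about the tool's x, y, z in degrees, then the opening in per cent of the stroke, from 0 (shut) to 100 (fully open). A call has 1 to 12 rows; each row shifts and turns the commanded pose from where the row before left it, along the tool's axes as they then stand; what a row does not reach is not made up. A row lasts 1/12 s, in which the tool goes at most 41.7 mm and 7.16 degrees, less where a joint would pass 70% of its speed; a pose out of reach is approached as far as the arm can. A call with a gripper value outside its range is refused whole. The fingers move at their own pace and stop on an object; "newtons" is the grip in N (left out, the last holds). Time passes only in rows, so rows that do not move let the fingers close. It gives the time, the measured TCP pose, the force, the opening and the grip force at its end, in the units of the state.
- monitor.get_obs(): the state, without advancing time (a new reading comes with each control period).
- cams.read_camera(name): name is "scene" or "top" or "wrist"; returns a dict with "pixels" (420x560x3 uint8, red, green, blue), "z_map" (420x560 float32, mm along the optical axis (not along the pixel's ray), 0 where there is no reading), "intrinsics" (3x3 intrinsics, pixels), "R" (3x3) and "t" (3): a world point X has camera coordinates R X + t. Camera axes: x right, y down, z forward; pixel columns grow to the right and rows downward; lengths in mm; the calibration is good to about 2 mm. A picture is of the moment at which its call begins.
- ctrl.job_done(): hands the job in; it is judged then, once.
Trained networks look in a picture, given as the dict that the camera call returned (one of the last four; its "shot" number tells which), for a name from the list of things; names that differ only in an ending like _2 or _b are one class to them, and where a whole thing is asked for, a point or a joint stands for the part that bears it (a point fixed in the world has none). Each returns a list of dicts, best first, with "p" (0 to 1); they miss things now and then, are a little off and sometimes report something else, mostly with a low value. They report only what shows in the picture. A call takes as long as a camera call. They do not tell look-alikes from the thing itself.
- models.search_frame(picture, query): "extent" ([left, top, right, bottom] as shares, 0 to 1, of the picture: columns of its width, rows of its height, round what is visible of it).
- models.pinpoint(picture, query): "xy" ([column, row] as shares, 0 to 1, of the picture: columns of its width, rows of its height: a listed point, or the origin of a listed thing).
The state is a dict: "time": time; "q": joint angles; "qd": joint speeds; "effort": joint torques, N m; "eef_pos": TCP position; "ee_rot": TCP orientation; "force": force on the tool from outside, world axes, zero at the start; "torque": the same for the moment, N m; "grip_width": finger opening in mm; "grip_force": force on a finger pad.
Only numpy, scipy, OpenCV 4.12 (cv2) and the standard library are available. Lean on these libraries where they do the work, as an engineer would, in place of code of your own. Each camera call takes 0.05 s, during which the arm holds its last target. There are 200 camera calls.

## Working session

There is one attempt and no reset: what is moved stays moved. The work goes in short steps, Python scripts to look and compute and a tool call to move; the robot and the scene stay as the last step left them, time stands still between calls to the robot, and variables do not carry over. Pictures are saved under pics/ and viewed, at most 10 in all, crops included, and the job is handed in when it is done.

Besides the shell and the picture viewer there is one more tool, called after "Call:" in YAML: its name, and indented under it one key for each argument. apply_moves: Moves the arm, as the interface text tells. Its arguments: {"type":"object","properties":{"commands":{"type":"array"},"newtons":{"type":"number"}},"required":["commands"]}

```bash
mkdir -p pics; ls
cat > h.py <<'E'
import numpy as np, cv2
from cell import monitor, cams, ctrl, models
def save(d,n): cv2.imwrite('pics/'+n,cv2.cvtColor(d['pixels'],cv2.COLOR_RGB2BGR))
def world(d,u,v,z=None):
    K,R,t=d['intrinsics'],d['R'],d['t']
    if z is None: z=d['z_map'][int(round(v)),int(round(u))]
    c=np.linalg.inv(K)@np.array([u,v,1.])*z
    return R.T@(c-t)
def onplane(d,u,v,h):
    K,R,t=d['intrinsics'],d['R'],d['t']
    r=R.T@np.linalg.inv(K)@np.array([u,v,1.]); o=-R.T@t
    return o+r*(h-o[2])/r[2]
def proj(d,X):
    c=d['R']@np.asarray(X,float)+d['t']; p=d['intrinsics']@c; return p[:2]/p[2]
def cloud(d):
    z=d['z_map']; v,u=np.mgrid[:420,:560]
    c=np.stack([u,v,np.ones_like(u)],-1).reshape(-1,3)@np.linalg.inv(d['intrinsics']).T*z.reshape(-1,1)
    return ((c-d['t'])@d['R']).reshape(420,560,3)
E
python3 - <<'E'
from h import *
np.set_printoptions(precision=3,suppress=True)
print(monitor.get_obs(), ctrl.tip_extent)
d=cams.read_camera('top'); save(d,'top.png')
s=cams.read_camera('scene'); save(s,'scene.png')
for n,c in(('top',d),('scene',s)):
  print(n,c['R'],c['t'])
  for q in ['white_block','rack','fixture','stop','seat','carriage_face','rack_floor']:
    for r in models.pinpoint(c,q)[:3]:
      u,v=r['xy'][0]*560,r['xy'][1]*420
      print(q,round(r['p'],2),round(u),round(v),world(c,min(u,559),min(v,419)))
E
```

```text
pics
{'time': 0.0, 'q': array([ 1.159,  0.3  ,  1.522, -0.   ,  1.321, -0.067]), 'qd': array([ 0.001, -0.   ,  0.   , -0.   ,  0.001,  0.   ]), 'effort': array([ -0.   , -53.18 , -35.274,   0.071,   0.024,  -0.   ]), 'eef_pos': array([185.84 , 517.49 , 302.105]), 'ee_rot': array([-0.539, -3.095,  0.002]), 'force': array([ 0.696,  0.427, -0.183]), 'torque': array([ 0.05 ,  0.03 , -0.021]), 'grip_force': 0.0, 'grip_width': 94.12163856450981} 97.19999999999999
top [[ 0.068 -0.998 -0.001]
 [-0.974 -0.066 -0.215]
 [ 0.215  0.016 -0.977]] [ -35.325  572.266 1565.921]
white_block 0.88 240 276 [380.089 112.525  51.662]
white_block 0.62 205 235 [499.904 230.367  59.175]
fixture 0.8 337 235 [ 536.475 -184.131   22.184]
fixture 0.48 342 223 [ 577.812 -198.947   18.246]
stop 0.81 339 222 [ 576.117 -187.484   37.644]
seat 0.61 339 235 [ 536.378 -191.212   16.429]
carriage_face 0.64 344 240 [ 508.627 -198.527   83.043]
rack_floor 0.77 202 234 [502.27  240.596  59.219]
scene [[ 0.549  0.835  0.016]
 [ 0.706 -0.454 -0.543]
 [-0.446  0.31  -0.84 ]] [-307.034 -377.878 1845.509]
white_block 0.87 278 160 [416.193 111.037  29.65 ]
white_block 0.71 333 169 [544.65  230.697  42.731]
rack 0.75 332 167 [540.823 227.181  51.615]
fixture 0.93 212 241 [ 552.49  -205.093   22.854]
stop 0.77 222 239 [ 558.781 -175.004   15.573]
seat 0.89 214 230 [ 523.81  -180.114   23.36 ]
carriage_face 0.64 209 221 [ 520.995 -191.408   77.423]
rack_floor 0.77 331 165 [539.662 222.744  63.976]
rack_floor 0.19 209 222 [ 520.18  -190.47    71.197]
```

Run:
```python
import cv2
a=cv2.imread('pics/top.png')[170:310,150:410]
cv2.imwrite('pics/topc.png',cv2.resize(a,None,fx=3,fy=3,interpolation=cv2.INTER_CUBIC))
```

```text
(no output)
```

View pics/topc.png

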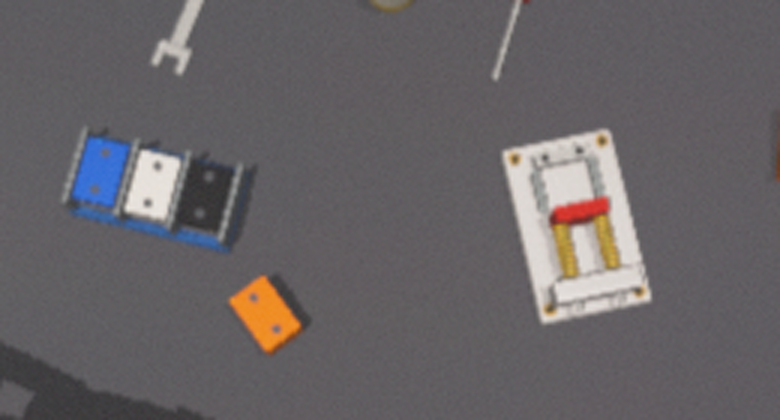

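View pics/scene.png

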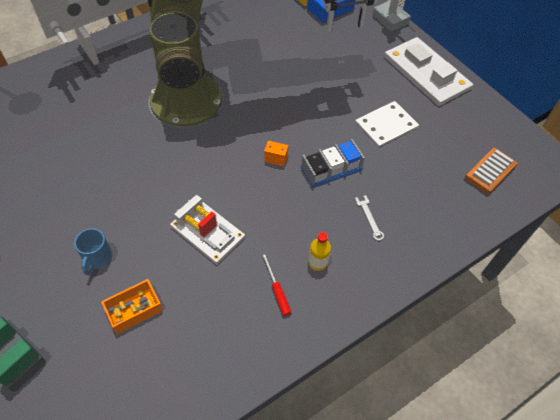

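The top crop shows the white block in the rack's middle slot (full picture about 201,232). The orange look-alike is at about (239,275). The fixture is near (342,245), with its red carriage on the robot side and the stop on the far side.

Run:
```python
from h import *
np.set_printoptions(precision=2,suppress=True)
d=cams.read_camera('top'); P=cloud(d); px=d['pixels'].astype(int)
def rect(m,h):
    v,u=np.where(m); 
    X=np.array([onplane(d,a,b,h)[:2] for a,b in zip(u,v)]).astype(np.float32)
    r=cv2.minAreaRect(X); print(len(X),r, X.mean(0))
reg=np.zeros((420,560),bool)
def box(l,t,r,b): m=reg.copy(); m[t:b,l:r]=1; return m
w=(px.min(2)>150)&box(185,210,222,255); rect(w,62)
f=(px.min(2)>110)&box(310,205,375,280); rect(f,20)
b=((px.max(2)-px.min(2)>60)&(px[...,2]>px[...,0]+50))&box(165,200,240,260); rect(b,10)
red=(px[...,0]>px[...,1]+80)&box(325,225,360,250); rect(red,83)
```

```text
291 ((511.4021911621094, 245.3399200439453), (44.07724380493164, 66.91845703125), 81.17206573486328) [511.23 245.41]
1979 ((506.1754150390625, -199.53030395507812), (193.13970947265625, 123.68791961669922), 15.873720169067383) [ 505.85 -198.52]
439 ((513.0364990234375, 252.69451904296875), (170.88009643554688, 86.66826629638672), 79.81394958496094) [514.01 294.07]
96 ((510.8106689453125, -198.2870330810547), (16.409908294677734, 56.15808868408203), 16.525680541992188) [ 511.   -197.86]
```

```bash
cat >> h.py <<'E'
from scipy.spatial.transform import Rotation as Ro
def plan(x,y,zg,yaw,q=False):
    """zg: height of grasp point; yaw: tool y direction, deg. prints tool-frame shift (mm) and turn (deg)"""
    o=monitor.get_obs(); R=Ro.from_rotvec(o['ee_rot']); p=np.array(o['eef_pos'])
    s=np.sin(np.radians(yaw)); c=np.cos(np.radians(yaw))
    ty=np.array([c,s,0]); tz=np.array([0,0,-1.]); T=Ro.from_matrix(np.stack([np.cross(ty,tz),ty,tz],1))
    sh=R.inv().apply(np.array([x,y,zg+78])-p)
    print('t',o['time'],'TCP',p.round(1),'yaw_y',np.degrees(np.arctan2(R.as_matrix()[1,1],R.as_matrix()[0,1])).round(2),'w',round(o['grip_width'],1),'F',np.round(o['force'],1),'q6',round(o['q'][5],2))
    print('shift mm (before turn)',sh.round(1),'turn deg',np.degrees((R.inv()*T).as_rotvec()).round(2),'shift if after turn',T.inv().apply(np.array([x,y,zg+78])-p).round(1))
E
python3 -c "
from h import *
plan(511.4,245.3,220,-8.8)"
```

```text
t 0.85 TCP [185.9 517.6 302.6] yaw_y 70.24 w 93.8 F [ 0.4  0.9 -0. ] q6 -0.07
shift mm (before turn) [-398.4 -146.3    4.6] turn deg [-0.    0.   79.04] shift if after turn [-219.3  363.3    4.6]
```

Call:
apply_moves:
  commands:
    - [-0.0332,-0.0122,0,0,0,0,100]
    - [-0.0332,-0.0122,0,0,0,0,100]
    - [-0.0332,-0.0122,0,0,0,0,100]
    - [-0.0332,-0.0122,0,0,0,0,100]
    - [-0.0332,-0.0122,0,0,0,0,100]
    - [-0.0332,-0.0122,0,0,0,0,100]
    - [-0.0332,-0.0122,0,0,0,0,100]
    - [-0.0332,-0.0122,0,0,0,0,100]
    - [-0.0332,-0.0122,0,0,0,0,100]
    - [-0.0332,-0.0122,0,0,0,0,100]
    - [-0.0332,-0.0122,0,0,0,0,100]
    - [-0.0332,-0.0122,0,0,0,0,100]

```text
time: 1.85
eef_pos: [512.5, 243.8, 302.8]
ee_rot: [0.539, 3.095, 0.0]
force: [1.1, 0.0, 0.7]
grip_width: 93.9
grip_force: 0.0
```

Call:
apply_moves:
  commands:
    - [0,0,0,0,0,6.6,100]
    - [0,0,0,0,0,6.6,100]
    - [0,0,0,0,0,6.6,100]
    - [0,0,0,0,0,6.6,100]
    - [0,0,0,0,0,6.6,100]
    - [0,0,0,0,0,6.6,100]
    - [0,0,0,0,0,6.6,100]
    - [0,0,0,0,0,6.6,100]
    - [0,0,0,0,0,6.6,100]
    - [0,0,0,0,0,6.6,100]
    - [0,0,0,0,0,6.6,100]
    - [0,0,0,0,0,6.4,100]

```text
time: 2.85
eef_pos: [511.4, 245.2, 302.6]
ee_rot: [2.39, 2.039, -0.0]
force: [0.5, -0.2, -0.1]
grip_width: 94.0
grip_force: 0.0
```

Run:
```python
from h import *
np.set_printoptions(precision=2,suppress=True)
plan(511.4,245.3,220,-8.8)
d=cams.read_camera('wrist'); save(d,'w1.png')
for r in models.pinpoint(d,'white_block')[:3]+models.pinpoint(d,'rack_floor')[:2]:
  u,v=r['xy'][0]*560,r['xy'][1]*420; print(r['p'],u,v,world(d,u,v))
```

```text
t 2.85 TCP [511.4 245.2 302.6] yaw_y -9.08 w 94.0 F [ 0.5 -0.2 -0.1] q6 0.54
shift mm (before turn) [ 0.1 -0.   4.6] turn deg [ 0.    0.   -0.28] shift if after turn [ 0.1 -0.   4.6]
0.66 277.48 191.1 [511.92 258.04  61.58]
```

View pics/w1.png

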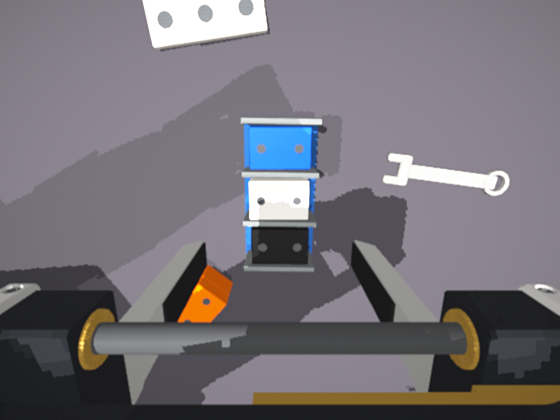

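The wrist view shows the rack ahead of the fingers. The white cap is at about (279,199), between blue at (283,148) and black at (280,246). Next I measure it precisely.

```bash
cat >> h.py <<'E'
def caprect(d,box,h,thr=150):
    l,t,r,b=box; px=d['pixels'].astype(int)
    m=np.zeros((420,560),np.uint8); m[t:b,l:r]=((px.min(2)>thr)&(abs(cloud(d)[...,2]-h)<7))[t:b,l:r]
    m=cv2.morphologyEx(m,cv2.MORPH_OPEN,np.ones((3,3)))
    n,lab,st,_=cv2.connectedComponentsWithStats(m); k=1+np.argmax(st[1:,4]); v,u=np.where(lab==k)
    X=np.array([onplane(d,a,c,h)[:2] for a,c in zip(u,v)]).astype(np.float32)
    print('z med',np.median(cloud(d)[lab==k][:,2]),cv2.minAreaRect(X),len(X)); return lab==k
E
python3 - <<'E'
from h import *
d=cams.read_camera('wrist')
caprect(d,(235,172,325,225),62)
for b in ((0,0),): pass
P=cloud(d)
# fingers' x alignment: rack walls seen end points
px=d['pixels'].astype(int)
for nm,m in (('blue',(px[...,2]>px[...,0]+120)),):
    m=m&(abs(P[...,2]-62)<6); m=cv2.morphologyEx(m.astype(np.uint8),cv2.MORPH_OPEN,np.ones((3,3)))
    v,u=np.where(m); X=np.array([onplane(d,a,c,62)[:2] for a,c in zip(u,v)]).astype(np.float32); print(nm,cv2.minAreaRect(X))
E
```

```text
z med 61.80390085929922 ((511.60626220703125, 248.17469787597656), (44.362823486328125, 65.56633758544922), 81.3989486694336) 2273
blue ((521.9786376953125, 303.69683837890625), (42.482078552246094, 65.65597534179688), 81.40276336669922)
```

Call:
apply_moves:
  commands:
    - [0.002,0,0,0,0,-0.4,100]
    - [0,0,0.02,0,0,0,100]
    - [0,0,0.03,0,0,0,100]
    - [0,0,0.03,0,0,0,100]
    - [0,0,0.03,0,0,0,100]
    - [0,0,0.025,0,0,0,100]
    - [0,0,0.02,0,0,0,100]
    - [0,0,0.015,0,0,0,100]
    - [0,0,0.01,0,0,0,100]
    - [0,0,0,0,0,0,100]

```text
time: 3.88
eef_pos: [511.1, 247.0, 120.8]
ee_rot: [-2.375, -2.055, 0.004]
force: [-0.6, 0.2, -0.5]
grip_width: 94.0
grip_force: 0.0
```

Call:
apply_moves:
  commands:
    - [0,0,0,0,0,0,60]
    - [0,0,0,0,0,0,50]
    - [0,0,0,0,0,0,50]
    - [0,0,0,0,0,0,50]
    - [0,0,0,0,0,0,50]
    - [0,0,0,0,0,0,50]
  newtons: 30

```text
time: 4.38
eef_pos: [511.9, 247.3, 123.4]
ee_rot: [2.377, 2.054, 0.002]
force: [-1.3, -0.9, 5.5]
grip_width: 65.6
grip_force: 30.0
```

Call:
apply_moves:
  commands:
    - [0,0,-0.005,0,0,0,50]
    - [0,0,-0.01,0,0,0,50]
    - [0,0,-0.015,0,0,0,50]
    - [0,0,-0.02,0,0,0,50]
    - [0,0,-0.02,0,0,0,50]
    - [0,0,-0.02,0,0,0,50]
    - [0,0,-0.01,0,0,0,50]
    - [0,0,0,0,0,0,50]

```text
time: 5.05
eef_pos: [512.2, 247.4, 225.2]
ee_rot: [2.376, 2.053, 0.006]
force: [0.1, -0.1, -3.9]
grip_width: 66.0
grip_force: 29.9
```

Run:
```python
from h import *
plan(565,15,120,16)
d=cams.read_camera('wrist'); save(d,'w2.png')
```

```text
t 5.05 TCP [512.2 247.4 225.2] yaw_y -8.35 w 66.0 F [ 0.1 -0.1 -3.9] q6 0.53
shift mm (before turn) [-222.3   85.9   27. ] turn deg [  0.21  -0.07 -24.35] shift if after turn [-237.9  -13.3   27.2]
```

View pics/w2.png

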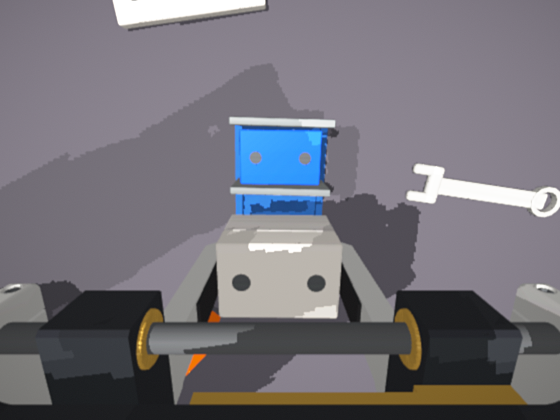

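The block hangs level between the fingers, with its cap at about (278,280). Blue and the rack are undisturbed. I carry it over the strip.

Call:
apply_moves:
  commands:
    - [-0.0222,0.0086,0,0,0,0,50]
    - [-0.0222,0.0086,0,0,0,0,50]
    - [-0.0222,0.0086,0,0,0,0,50]
    - [-0.0222,0.0086,0,0,0,0,50]
    - [-0.0222,0.0086,0,0,0,0,50]
    - [-0.0222,0.0086,0,0,0,0,50]
    - [-0.0222,0.0086,0,0,0,0,50]
    - [-0.0222,0.0086,0,0,0,0,50]
    - [-0.0222,0.0086,0,0,0,0,50]
    - [-0.0222,0.0086,0,0,0,0,50]

```text
time: 5.93
eef_pos: [564.1, 13.8, 221.0]
ee_rot: [-2.376, -2.053, 0.003]
force: [0.9, -0.7, -3.2]
grip_width: 65.9
grip_force: 29.9
```

Call:
apply_moves:
  commands:
    - [0,0,0.027,0,0,-6.1,50]
    - [0,0,0.027,0,0,-6.1,50]
    - [0,0,0.02,0,0,-6.1,50]
    - [0,0,0.01,0,0,-6.0,50]
    - [0,0,0,0,0,0,50]
    - [0,0,0,0,0,0,50]

```text
time: 6.43
eef_pos: [564.1, 15.0, 137.6]
ee_rot: [-1.895, -2.503, 0.002]
force: [-0.3, -0.0, -2.9]
grip_width: 65.9
grip_force: 29.9
```

Run:
```python
from h import *
plan(565,15,39,15.9)
```

```text
t 6.4333 TCP [564.1  15.  137.6] yaw_y 15.76 w 65.9 F [-0.3 -0.  -2.9] q6 -0.31
shift mm (before turn) [-0.3  0.9 20.6] turn deg [-0.13 -0.04 -0.14] shift if after turn [-0.3  0.9 20.6]
```

Call:
apply_moves:
  commands:
    - [0,0,0.008,0,0,0,50]
    - [0,0,0.006,0,0,0,50]
    - [0,0,0.003,0,0,0,50]
    - [0,0,0.001,0,0,0,50]
    - [0,0,0.001,0,0,0,50]
    - [0,0,0,0,0,0,50]

```text
time: 6.93
eef_pos: [564.6, 15.0, 119.7]
ee_rot: [1.892, 2.508, 0.0]
force: [0.2, 0.3, -4.2]
grip_width: 66.0
grip_force: 29.9
```

Call:
apply_moves:
  commands:
    - [0,0,0.001,0,0,0,50]
    - [0,0,0.001,0,0,0,50]
    - [0,0,0.0005,0,0,0,50]
    - [0,0,0,0,0,0,50]
    - [0,0,0,0,0,0,50]

```text
time: 7.35
eef_pos: [564.6, 15.0, 117.4]
ee_rot: [1.892, 2.508, 0.0]
force: [-2.5, -0.5, 0.3]
grip_width: 65.8
grip_force: 29.9
```

The weight is off the tool, so the block is on the table. I release and rise.

Call:
apply_moves:
  commands:
    - [0,0,0,0,0,0,75]
    - [0,0,0,0,0,0,80]
    - [0,0,0,0,0,0,100]
    - [0,0,0,0,0,0,100]
    - [0,0,0,0,0,0,100]
    - [0,0,-0.01,0,0,0,100]
    - [0,0,-0.03,0,0,0,100]
    - [0,0,-0.035,0,0,0,100]
    - [0,0,-0.035,0,0,0,100]
    - [0,0,-0.03,0,0,0,100]
    - [0,0,-0.01,0,0,0,100]
    - [0,0,0,0,0,0,100]

```text
time: 8.35
eef_pos: [565.0, 15.0, 270.4]
ee_rot: [1.889, 2.505, 0.005]
force: [-0.8, 0.2, -0.0]
grip_width: 93.8
grip_force: 0.0
```

Call:
apply_moves:
  commands:
    - [0,0,0,0,0,6.9,100]
    - [0,0,0,0,0,6.9,100]
    - [0,0,0,0,0,6.9,100]
    - [0,0,0,0,0,6.9,100]
    - [0,0,0,0,0,6.9,100]
    - [0,0,0,0,0,6.9,100]
    - [0,0,0,0,0,6.9,100]

```text
time: 8.93
eef_pos: [564.1, 15.0, 265.2]
ee_rot: [-2.756, -1.506, 0.004]
force: [-0.5, 1.0, -0.1]
grip_width: 93.8
grip_force: 0.0
```

Call:
apply_moves:
  commands:
    - [0,0,0,0,0,6.9,100]
    - [0,0,0,0,0,6.9,100]
    - [0,0,0,0,0,6.9,100]
    - [0,0,0,0,0,6.9,100]
    - [0,0,0,0,0,6.9,100]
    - [0,0,0,0,0,6.9,100]
    - [0,0,0,0,0,0,100]

```text
time: 9.52
eef_pos: [564.1, 15.0, 265.4]
ee_rot: [-3.111, -0.435, 0.004]
force: [0.2, 0.6, 0.1]
grip_width: 93.9
grip_force: 0.0
```

Run:
```python
from h import *
plan(564.6,15,38,-74.1)
d=cams.read_camera('wrist'); save(d,'w3.png')
P=cloud(d); m=abs(P[...,2]-56)<8; v,u=np.where(m&(np.hypot(P[...,0]-565,P[...,1]-15)<70)); print(len(u),u.min(),u.max(),v.min(),v.max())
caprect(d,(u.min()-3,v.min()-3,u.max()+3,v.max()+3),56,110)
t=cams.read_camera('top'); caprect(t,(240,190,310,250),56,130)
```

```text
t 9.5167 TCP [564.1  15.  265.4] yaw_y -74.09 w 93.9 F [0.2 0.6 0.1] q6 1.25
shift mm (before turn) [  0.8   0.3 149.4] turn deg [-0.04  0.14  0.01] shift if after turn [  0.5   0.2 149.4]
2770 258 302 174 238
z med 55.82667971734527 ((565.604248046875, 15.335569381713867), (66.46228790283203, 43.720420837402344), 15.245054244995117) 2665Traceback (most recent call last):
  File "<stdin>", line 6, in <module>
  File "h.py", line 32, in caprect
    n,lab,st,_=cv2.connectedComponentsWithStats(m); k=1+np.argmax(st[1:,4]); v,u=np.where(lab==k)
                                                        ~~~~~~~~~^^^^^^^^^^
    return _wrapfunc(a, 'argmax', axis=axis, out=out, **kwds)
    return bound(*args, **kwds)
ValueError: attempt to get argmax of an empty sequence
```

View pics/w3.png

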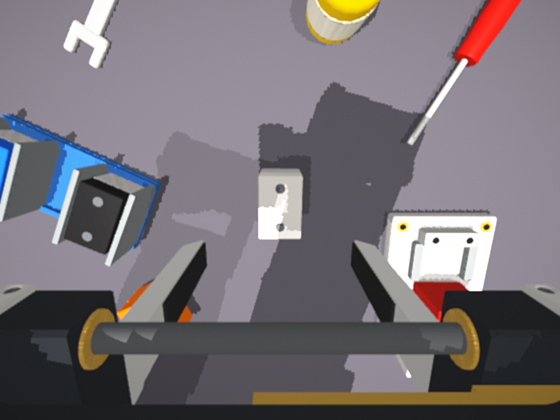

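The block stands upright at pixel (280,205), which is about (565.6, 15.3) with yaw 15. The cap height of 56 mm is right. Now I take it by its sides.

Call:
apply_moves:
  commands:
    - [0.001,0,0.02,0,0,0,100]
    - [0,0,0.035,0,0,0,100]
    - [0,0,0.035,0,0,0,100]
    - [0,0,0.025,0,0,0,100]
    - [0,0,0.02,0,0,0,100]
    - [0,0,0.01,0,0,0,100]
    - [0,0,0.004,0,0,0,100]
    - [0,0,0,0,0,0,100]
    - [0,0,0,0,0,0,100]

```text
time: 10.37
eef_pos: [565.9, 15.3, 119.1]
ee_rot: [3.11, 0.446, 0.002]
force: [-0.8, 0.1, -0.1]
grip_width: 94.0
grip_force: 0.0
```

Call:
apply_moves:
  commands:
    - [0,0,0,0,0,0,60]
    - [0,0,0,0,0,0,50]
    - [0,0,0,0,0,0,35]
    - [0,0,0,0,0,0,30]
    - [0,0,0,0,0,0,30]
    - [0,0,0,0,0,0,30]
    - [0,0,0,0,0,0,30]
  newtons: 50

```text
time: 10.95
eef_pos: [565.5, 15.3, 118.2]
ee_rot: [3.11, 0.444, 0.0]
force: [1.4, 0.2, -0.3]
grip_width: 50.9
grip_force: 0.0
```

Call:
apply_moves:
  commands:
    - [0,0,-0.005,0,0,0,30]
    - [0,0,-0.015,0,0,0,30]
    - [0,0,-0.03,0,0,0,30]
    - [0,0,-0.035,0,0,0,30]
    - [0,0,-0.035,0,0,0,30]
    - [0,0,-0.035,0,0,0,30]
    - [0,0,-0.02,0,0,0,30]
    - [0,0,-0.01,0,0,0,30]
    - [0,0,0,0,0,0,30]

```text
time: 11.7
eef_pos: [565.6, 15.3, 304.9]
ee_rot: [3.11, 0.444, 0.004]
force: [0.0, 0.4, -3.5]
grip_width: 44.2
grip_force: 50.0
```

Run:
```python
from h import *
plan(420,-220,222,-74.1)
```

```text
t 11.7 TCP [565.6  15.3 304.9] yaw_y -73.75 w 44.2 F [ 0.   0.4 -3.5] q6 1.25
shift mm (before turn) [-205.7  185.1    4.5] turn deg [ 0.05 -0.15  0.35] shift if after turn [-204.5  186.4    4.9]
```

The fingers only closed as the lift began, so I must check the grip height from the wrist depth.

```bash
cat >> h.py <<'E'
def inhand(d):
    o=monitor.get_obs(); P=cloud(d); p=o['eef_pos']; R=Ro.from_rotvec(o['ee_rot'])
    L=R.inv().apply((P.reshape(-1,3)-p)).reshape(P.shape)  # tool frame
    m=(abs(L[...,0])<45)&(abs(L[...,1])<19)&(L[...,2]>45)&(L[...,2]<90)&(d['z_map']>0)
    return L,m
E
python3 - <<'E'
from h import *
np.set_printoptions(precision=1,suppress=True)
d=cams.read_camera('wrist'); save(d,'w4.png')
L,m=inhand(d); v,u=np.where(m); Q=L[m]
print(len(Q), u.min(),u.max(),v.min(),v.max())
for x in range(-40,45,5):
    s=Q[(Q[:,0]>=x)&(Q[:,0]<x+5)]
    if len(s): print(x,len(s),np.percentile(s[:,2],[5,50,95]))
for y in range(-18,18,6):
    s=Q[(Q[:,1]>=y)&(Q[:,1]<y+6)&(Q[:,0]<25)]
    if len(s): print('y',y,len(s),np.percentile(s[:,2],[5,50,95]))
E
```

```text
7989 244 316 206 321
-30 279 [63.  63.9 64.8]
-25 524 [62.8 63.8 64.7]
-20 519 [62.8 63.8 64.7]
-15 537 [62.8 63.8 64.9]
-10 560 [62.8 63.8 64.7]
-5 557 [62.9 63.7 64.7]
0 588 [62.8 63.8 64.7]
5 591 [62.7 63.7 64.7]
10 608 [62.8 63.7 64.7]
15 608 [62.7 63.6 64.6]
20 646 [62.6 63.6 64.6]
25 659 [62.7 63.6 64.6]
30 1313 [63.1 69.1 87.6]
y -18 947 [62.8 63.8 64.7]
y -12 951 [62.8 63.8 64.8]
y -6 924 [62.6 63.6 64.7]
y 0 976 [62.8 63.7 64.6]
y 6 952 [62.8 63.8 64.7]
y 12 948 [62.8 63.8 64.7]
```

View pics/w4.png

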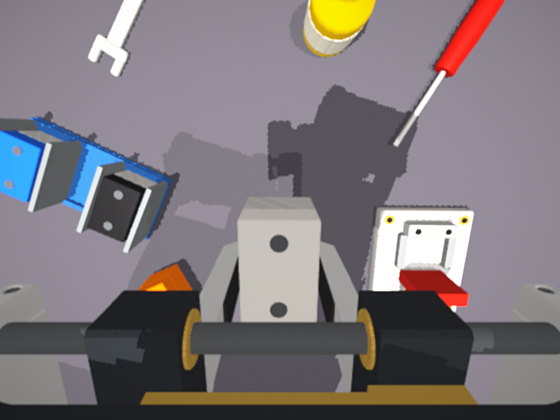

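The block sits level in the fingers, with its top 14 mm above the grasp point, so the bottom is 119.8 mm below the TCP. Carriage and stop are visible at about (430,285) and (433,235). I go behind the fixture and measure it.

Call:
apply_moves:
  commands:
    - [-0.0206,0.0186,0,0,0,0,30]
    - [-0.0206,0.0186,0,0,0,0,30]
    - [-0.0206,0.0186,0,0,0,0,30]
    - [-0.0206,0.0186,0,0,0,0,30]
    - [-0.0206,0.0186,0,0,0,0,30]
    - [-0.0206,0.0186,0,0,0,0,30]
    - [-0.0206,0.0186,0,0,0,0,30]
    - [-0.0206,0.0186,0,0,0,0,30]
    - [-0.0206,0.0186,0,0,0,0,30]
    - [-0.0206,0.0186,0,0,0,0,30]
    - [0,0,0,0,0,0,30]

```text
time: 12.67
eef_pos: [417.5, -223.5, 301.0]
ee_rot: [-3.109, -0.439, 0.005]
force: [0.5, 1.2, -3.9]
grip_width: 43.3
grip_force: 50.0
```

Run:
```python
from h import *
np.set_printoptions(precision=1,suppress=True)
d=cams.read_camera('wrist'); save(d,'w5.png')
o=monitor.get_obs(); print(o['eef_pos'],o['force'],o['grip_width'])
L,m=inhand(d); Q=L[m]; Q=Q[(Q[:,2]<66)]; print('top x,y range',np.percentile(Q[:,:2],[0,0.5,50,99.5,100],axis=0))
P=cloud(d); px=d['pixels'].astype(int)
near=(abs(P[...,0]-520)<130)&(abs(P[...,1]+195)<110)
yaw=np.radians(195.9); ex=np.array([np.cos(yaw),np.sin(yaw)]); ey=np.array([-ex[1],ex[0]])
F=np.stack([(P[...,:2]-[537.9,-190.5])@ex,(P[...,:2]-[537.9,-190.5])@ey,P[...,2]-20],-1)
red=near&(px[...,0]>px[...,1]+80)&(P[...,2]>70)
X=P[red][:,:2].astype(np.float32); print('red top',red.sum(),cv2.minAreaRect(X),np.median(P[red][:,2]))
base=near&(abs(P[...,2]-20)<3)
X=P[base][:,:2].astype(np.float32); print('base',base.sum(),cv2.minAreaRect(X)); 
st=near&(abs(F[...,2]-20)<4)&(F[...,0]<-20)&(F[...,0]>-62)&(abs(F[...,1])<40)
if st.sum(): X=P[st][:,:2].astype(np.float32); print('stop top',st.sum(),cv2.minAreaRect(X), F[st].min(0),F[st].max(0))
gd=near&(abs(F[...,2]-12)<3)&(F[...,0]<10)&(F[...,0]>-30)&(abs(F[...,1])<45)
for s in (-1,1):
    k=gd&(F[...,1]*s>0); 
    if k.sum(): print('guide',k.sum(),np.percentile(F[k],[2,50,98],axis=0))
for q in ('stop','seat','carriage_face'):
  for r in models.pinpoint(d,q)[:1]:
    u,v=r['xy'][0]*560,r['xy'][1]*420; print(q,r['p'],u,v,onplane(d,u,v,dict(stop=40,seat=20,carriage_face=80)[q]))
```

```text
[ 418.4 -222.2  301.1] [-0.2  0.2 -3.9] 43.69718439490174
top x,y range [[-29.3 -19. ]
 [-28.9 -18.8]
 [  4.    0.4]
 [ 31.1  18.7]
 [ 31.8  19. ]]
red top 1068 ((506.2708740234375, -198.892333984375), (27.978681564331055, 55.17412567138672), 16.049358367919922) 83.46074702711888
base 10744 ((506.69000244140625, -198.36683654785156), (188.49525451660156, 119.92146301269531), 15.909300804138184)
stop top 1056 ((577.537353515625, -178.4307098388672), (16.67129898071289, 59.771888732910156), 15.51830768585205) [-49.9 -30.7  16. ] [-33.1  29.1  22.5]
guide 367 [[-29.6 -36.5  10.3]
 [-10.2 -31.8  12. ]
 [  9.  -27.2  13.7]]
guide 380 [[-29.6  25.1  10.1]
 [-11.1  30.1  12. ]
 [  9.3  34.7  13.6]]
stop 0.75 470.4 253.302 [ 414.2 -470.    40. ]
seat 0.61 281.904 84.798 [ 538.  -191.1   20. ]
carriage_face 0.94 281.176 97.902 [ 519.2 -195.3   80. ]
```

View pics/w5.png

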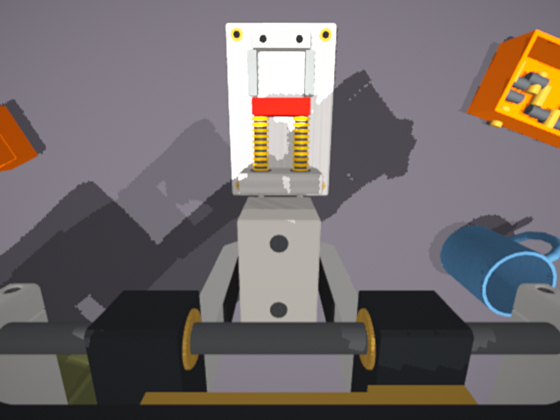

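The wrist view shows the fixture straight ahead: stop at the top (281,40), red carriage (281,105) and spring block (281,182). The base, stop and guides agree on a seat at (538.1, -189.5) with yaw 15.8.

Run:
```python
from h import *
plan(557.8,-183.9,223,-74.15)
```

```text
t 12.8667 TCP [ 419.8 -220.3  302. ] yaw_y -73.74 w 43.8 F [ 0.1 -0.  -4. ] q6 0.73
shift mm (before turn) [142.7   3.6   0.8] turn deg [-0.09  0.07  0.41] shift if after turn [142.7   2.6   1. ]
```

Call:
apply_moves:
  commands:
    - [0,0,0,0,0,0.4,30]
    - [0.015,0.0003,0,0,0,0,30]
    - [0.025,0.0005,0,0,0,0,30]
    - [0.03,0.0005,0,0,0,0,30]
    - [0.03,0.0005,0,0,0,0,30]
    - [0.025,0.0005,0,0,0,0,30]
    - [0.0177,0.0003,0,0,0,0,30]
    - [0,0,0,0,0,0,30]
    - [0,0,0,0,0,0,30]
    - [0,0,0,0,0,0,30]

```text
time: 13.7
eef_pos: [557.4, -184.0, 302.7]
ee_rot: [-3.111, -0.434, 0.001]
force: [-0.7, 1.0, -4.3]
grip_width: 43.7
grip_force: 50.0
```

Run:
```python
from h import *
plan(557.8,-183.9,88,-74.15)
```

```text
t 13.7 TCP [ 557.4 -184.   302.7] yaw_y -74.12 w 43.7 F [-0.7  1.  -4.3] q6 0.91
shift mm (before turn) [5.000e-01 1.000e-01 1.367e+02] turn deg [-0.03  0.05  0.03] shift if after turn [  0.4   0.  136.7]
```

Call:
apply_moves:
  commands:
    - [0,0,0.02,0,0,0,30]
    - [0,0,0.03,0,0,0,30]
    - [0,0,0.03,0,0,0,30]
    - [0,0,0.025,0,0,0,30]
    - [0,0,0.015,0,0,0,30]
    - [0,0,0.01,0,0,0,30]
    - [0,0,0.006,0,0,0,30]
    - [0,0,0,0,0,0,30]
    - [0,0,0,0,0,0,30]

```text
time: 14.45
eef_pos: [557.8, -184.6, 168.1]
ee_rot: [3.111, 0.433, 0.001]
force: [0.3, 0.3, -3.0]
grip_width: 43.9
grip_force: 50.0
```

Run:
```python
from h import *
plan(538.1-4.3,-189.5-1.2,88,-74.15)
d=cams.read_camera('wrist'); save(d,'w6.png')
P=cloud(d); px=d['pixels'].astype(int)
```

```text
t 14.45 TCP [ 557.8 -184.6  168.1] yaw_y -74.17 w 43.9 F [ 0.3  0.3 -3. ] q6 0.91
shift mm (before turn) [-24.8  -0.7   2. ] turn deg [ 0.04 -0.05 -0.02] shift if after turn [-24.8  -0.7   2.1]
```

View pics/w6.png

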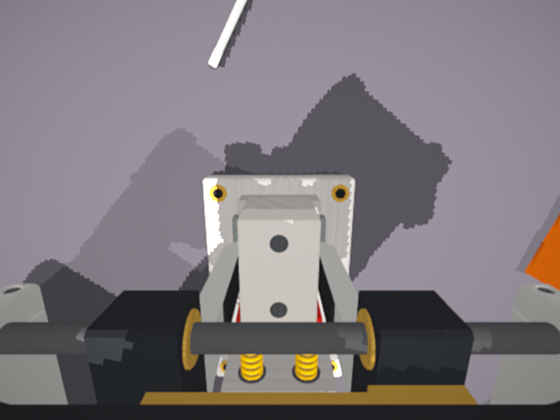

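The block at (279,260) is centred over the base and not touching anything. Now I push the carriage back.

Call:
apply_moves:
  commands:
    - [-0.003,0,0,0,0,0,30]
    - [-0.003,0,0,0,0,0,30]
    - [-0.003,0,0,0,0,0,30]
    - [-0.003,0,0,0,0,0,30]
    - [0,0,0,0,0,0,30]
    - [0,0,0,0,0,0,30]
  newtons: 60

```text
time: 15.0
eef_pos: [546.5, -187.7, 168.0]
ee_rot: [3.111, 0.433, 0.004]
force: [6.0, 2.1, -1.4]
grip_width: 43.9
grip_force: 60.0
```

Call:
apply_moves:
  commands:
    - [-0.003,0,0,0,0,0,30]
    - [-0.003,0,0,0,0,0,30]
    - [-0.003,0,0,0,0,0,30]
    - [-0.003,0,0,0,0,0,30]
    - [-0.001,0,0,0,0,0,30]
    - [0,0,0,0,0,0,30]
    - [0,0,0,0,0,0,30]

```text
time: 15.58
eef_pos: [534.5, -191.1, 168.1]
ee_rot: [3.111, 0.433, 0.006]
force: [9.8, 3.9, -3.5]
grip_width: 43.8
grip_force: 60.0
```

Run:
```python
from h import *
plan(538.1-4.3,-189.5-1.2,62,-74.15)
d=cams.read_camera('wrist')
L,m=inhand(d); Q=L[m]; Q=Q[(Q[:,2]<68)]; print('top x,y range',np.percentile(Q[:,:2],[0,0.5,99.5,100],axis=0).round(1))
print([ (x,np.median(Q[(Q[:,0]>=x)&(Q[:,0]<x+8)][:,2]).round(2)) for x in range(-28,28,8)])
```

```text
t 15.5833 TCP [ 534.5 -191.1  168.1] yaw_y -74.15 w 43.8 F [ 9.8  3.9 -3.5] q6 0.89
shift mm (before turn) [-0.7 -0.6 28.1] turn deg [ 0.08 -0.21  0.  ] shift if after turn [-0.6 -0.6 28.1]
top x,y range [[-29.  -19. ]
 [-28.1 -18.8]
 [ 32.8  18.8]
 [ 33.2  19. ]]
[(-28, np.float64(65.86)), (-20, np.float64(65.88)), (-12, np.float64(65.88)), (-4, np.float64(65.84)), (4, np.float64(65.79)), (12, np.float64(65.73)), (20, np.float64(65.77))]
```

The 10.5 N push matches about 18 mm of travel, which leaves about 4 mm to the stop. The block is still level and its bottom is at about z = 46. I lower it.

Call:
apply_moves:
  commands:
    - [0,0,0.004,0,0,0,30]
    - [0,0,0.004,0,0,0,30]
    - [0,0,0.004,0,0,0,30]
    - [0,0,0.004,0,0,0,30]
    - [0,0,0.004,0,0,0,30]
    - [0,0,0.002,0,0,0,30]
    - [0,0,0,0,0,0,30]
    - [0,0,0,0,0,0,30]

```text
time: 16.3
eef_pos: [534.8, -191.4, 146.3]
ee_rot: [3.11, 0.433, 0.007]
force: [10.8, 0.6, -2.6]
grip_width: 44.0
grip_force: 60.0
```

Run:
```python
from h import *
plan(538.1-3.8,-189.5-1.1,62,-74.15)
d=cams.read_camera('wrist')
L,m=inhand(d); Q=L[m]; Q=Q[(Q[:,2]<72)]; print('top x,y range',np.percentile(Q[:,:2],[0,0.5,99.5,100],axis=0).round(1))
print([ (x,np.median(Q[(Q[:,0]>=x)&(Q[:,0]<x+8)][:,2]).round(2)) for x in range(-28,28,8)])
```

```text
t 16.3 TCP [ 534.8 -191.4  146.3] yaw_y -74.13 w 44.0 F [10.8  0.6 -2.6] q6 0.89
shift mm (before turn) [-0.3 -0.9  6.3] turn deg [ 0.15 -0.24  0.02] shift if after turn [-0.3 -0.9  6.3]
top x,y range [[-28.7 -19. ]
 [-27.9 -18.8]
 [ 33.   18.8]
 [ 33.3  19. ]]
[(-28, np.float64(65.83)), (-20, np.float64(65.83)), (-12, np.float64(65.85)), (-4, np.float64(65.84)), (4, np.float64(65.82)), (12, np.float64(65.79)), (20, np.float64(65.81))]
```

Call:
apply_moves:
  commands:
    - [0,-0.0005,0.001,0,0,0,30]
    - [0,0,0.001,0,0,0,30]
    - [0,0,0.001,0,0,0,30]
    - [0,0,0,0,0,0,30]
    - [0,0,0,0,0,0,30]

```text
time: 16.77
eef_pos: [534.9, -191.0, 143.7]
ee_rot: [3.109, 0.433, 0.008]
force: [11.4, 2.2, 0.3]
grip_width: 43.8
grip_force: 60.0
```

Call:
apply_moves:
  commands:
    - [0,0,0.0005,0,0,0,30]
    - [0,0,0.0005,0,0,0,30]
    - [0,0,0.0005,0,0,0,30]
    - [0,0,0,0,0,0,30]
    - [0,0,0,0,0,0,30]

```text
time: 17.18
eef_pos: [534.9, -191.0, 142.3]
ee_rot: [3.109, 0.433, 0.008]
force: [9.3, 1.7, 1.0]
grip_width: 43.5
grip_force: 60.0
```

Call:
apply_moves:
  commands:
    - [0,0,0.0005,0,0,0,30]
    - [0,0,0.0005,0,0,0,30]
    - [0,0,0,0,0,0,30]
    - [0,0,0,0,0,0,30]

```text
time: 17.52
eef_pos: [534.9, -191.0, 141.8]
ee_rot: [3.109, 0.433, 0.008]
force: [8.2, 2.6, 7.9]
grip_width: 43.7
grip_force: 60.0
```

Run:
```python
from h import *
plan(538.1-3.8,-189.5-1.1,62,-74.15)
d=cams.read_camera('wrist')
L,m=inhand(d); Q=L[m]; Q=Q[(Q[:,2]<72)]; print('top x,y range',np.percentile(Q[:,:2],[0,0.5,99.5,100],axis=0).round(1))
print([ (x,np.median(Q[(Q[:,0]>=x)&(Q[:,0]<x+8)][:,2]).round(2)) for x in range(-28,28,8)])
```

```text
t 17.5167 TCP [ 534.9 -191.   141.8] yaw_y -74.13 w 43.7 F [8.2 2.6 7.9] q6 0.89
shift mm (before turn) [-0.5 -0.5  1.8] turn deg [ 0.18 -0.28  0.02] shift if after turn [-0.5 -0.5  1.8]
top x,y range [[-45.  -19. ]
 [-44.6 -18.8]
 [ 33.   18.8]
 [ 33.2  19. ]]
[(-28, np.float64(65.73)), (-20, np.float64(65.74)), (-12, np.float64(65.86)), (-4, np.float64(65.82)), (4, np.float64(65.85)), (12, np.float64(65.81)), (20, np.float64(65.81))]
```

The block is on the floor: TCP 141.8 minus 121.8 gives z = 20, with 8 N upward. Now I slide it to the stop.

Call:
apply_moves:
  commands:
    - [0.001,0,-0.0003,0,0,0,30]
    - [0.001,0,0,0,0,0,30]
    - [0.001,0,0,0,0,0,30]
    - [0,0,0,0,0,0,30]
    - [0,0,0,0,0,0,30]
  newtons: 40

```text
time: 17.98
eef_pos: [537.6, -190.2, 141.8]
ee_rot: [3.109, 0.433, 0.007]
force: [7.3, 1.1, 5.3]
grip_width: 43.9
grip_force: 40.0
```

Call:
apply_moves:
  commands:
    - [0.0005,0,0,0,0,0,30]
    - [0.0005,0,0,0,0,0,30]
    - [0,0,0,0,0,0,30]
    - [0,0,0,0,0,0,30]

```text
time: 18.32
eef_pos: [538.2, -190.0, 141.8]
ee_rot: [3.109, 0.434, 0.005]
force: [3.4, 1.3, 7.5]
grip_width: 43.7
grip_force: 40.0
```

Call:
apply_moves:
  commands:
    - [0.0005,0,-0.0003,0,0,0,30]
    - [0,0,0,0,0,0,30]
    - [0,0,0,0,0,0,30]

```text
time: 18.57
eef_pos: [538.3, -190.1, 141.8]
ee_rot: [3.11, 0.433, 0.004]
force: [0.8, -0.6, 7.6]
grip_width: 43.8
grip_force: 40.0
```

Call:
apply_moves:
  commands:
    - [0,0,0,0,0,0,50]
    - [0,0,0,0,0,0,55]
    - [0,0,0,0,0,0,70]
    - [0,0,0,0,0,0,75]
    - [0,0,0,0,0,0,75]
    - [0,0,0,0,0,0,75]
    - [0,0,0,0,0,0,75]

```text
time: 19.15
eef_pos: [537.8, -189.6, 140.2]
ee_rot: [-3.112, -0.433, 0.0]
force: [-0.2, -0.3, 0.7]
grip_width: 70.2
grip_force: 0.0
```

Call:
apply_moves:
  commands:
    - [0,0,-0.005,0,0,0,75]
    - [0,0,-0.015,0,0,0,75]
    - [0,0,-0.03,0,0,0,75]
    - [0,0,-0.035,0,0,0,75]
    - [0,0,-0.035,0,0,0,75]
    - [-0.03,0,-0.025,0,0,0,75]
    - [-0.035,0,0,0,0,0,75]
    - [-0.035,0,0,0,0,0,75]
    - [-0.02,0,0,0,0,0,75]
    - [0,0,0,0,0,0,75]
    - [0,0,0,0,0,0,75]

```text
time: 20.07
eef_pos: [422.0, -222.6, 286.0]
ee_rot: [3.111, 0.431, 0.002]
force: [-0.8, 0.1, 0.0]
grip_width: 70.4
grip_force: 0.0
```

Run:
```python
from h import *
np.set_printoptions(precision=1,suppress=True)
d=cams.read_camera('wrist'); save(d,'w7.png')
P=cloud(d); px=d['pixels'].astype(int)
ex=-np.array([np.cos(np.radians(15.85)),np.sin(np.radians(15.85))]); ey=np.array([-ex[1],ex[0]])
F=np.stack([(P[...,:2]-[538.1,-189.5])@ex,(P[...,:2]-[538.1,-189.5])@ey,P[...,2]-20],-1)
n=(abs(F[...,0])<80)&(abs(F[...,1])<45)
red=(px[...,0]>px[...,1]+80)
c=n&(abs(F[...,2]-56)<4)&~red; r=n&red&(abs(F[...,2]-63.5)<4)
for k in (c,r):
  X=P[k][:,:2].astype(np.float32); print(k.sum(),cv2.minAreaRect(X),np.median(F[k],axis=0),np.percentile(F[k],[1,99],axis=0))
A=F[c]; print('plane',np.linalg.lstsq(np.c_[A[:,:2],np.ones(len(A))],A[:,2],rcond=None)[0])
o=monitor.get_obs(); print(o['time'],o['eef_pos'],o['force'])
```

```text
3768 ((538.408935546875, -189.13128662109375), (64.898681640625, 44.049137115478516), 15.63305950164795) [-1.6 -0.  56. ] [[-32.2 -21.8  54.3]
 [ 31.9  21.2  57.7]]
1027 ((498.60992431640625, -200.67076110839844), (14.18779182434082, 55.336830139160156), 15.744077682495117) [41.  -0.1 63.5] [[ 34.  -27.4  61.9]
 [ 48.1  27.4  65.2]]
plane [-0.  0. 56.]
20.1167 [ 422.7 -222.4  285.8] [ 0.6  0.2 -0.4]
```

View pics/w7.png

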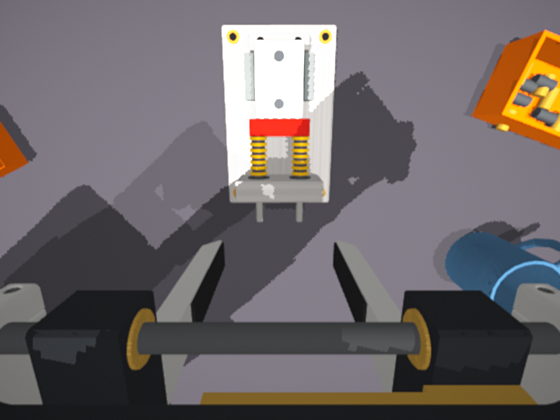

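The block (279,80) is cap up, level at 56.0 mm above the floor and square. It is within 1 mm of the seat, clamped between the stop and the carriage (279,127), and the gripper is clear. I hand in.

```bash
python3 -c "
from h import *
print(ctrl.job_done())"
```

```text
the job is handed in; nothing more can be done
None
```

The white block is clamped in the fixture, cap up, level and against the stop, within about 1 mm of the seat by the last wrist picture, and the job was handed in at about 20 s of the 58 s allowed.

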